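# Clamp the bench block in its fixture

## Robot

A 6-joint arm with a two-finger parallel gripper is mounted at the origin on a cart in front of the work surface, level with it; the furniture and walls round the work are solid. World frame = base frame: x ahead of the robot, y to its left, z up, the work surface at z = 0. Lengths are in mm, angles in rad, forces in N, time in s.
With the tool pointing down it reaches from about 350 to 875 mm from the base axis. Payload 4.2 kg.
Tool frame: the origin (TCP) lies at the very end of the fingers, on their centre line; the grasp point (between the pads) lies 19 mm behind it; z points along the fingers, y is the line along which they close (so a half turn about z gives the same grasp; the last joint's range is limited). The gripper opens to 85 mm and grips with 20 to 120 N. Pads are 22 mm wide; open, the fingers measure 114 mm over their backs; the gripper's body (76 mm by 85 mm) begins 54 mm behind the grasp point. The pads swing forward as they close: fully open they stand 13 mm farther back than shut.
Start: joints at [1.369, 0.385, 0.008, 0, -1.194, -0.259], TCP at [277.882, 559.804, 231.312] pointing down, gripper open.
Joint ranges: [-3.14, 3.14], [-1.21, 2.06], [-1.07, 1.41], [-3.16, 2.05], [-2.99, -0.16], [-3.1, 3.1]. Speed limits (rad/s): [2.79, 2.79, 3.14, 3.14, 3.14, 3.14].

## Interface

Orientations are given as a unit quaternion [x, y, z, w].
In Python, from bench import arm gives the robot as it stands. The module is installed in compiled form; this text tells all that it offers.
- The arm moves only by the tool drive_tool, never from a script. Its argument "targets" is a list of rows, each a list of 5 numbers: the closure, from -1 (fully open) to 1 (shut), then the shift along the tool's x, y, z in mm, then the turn about the tool's z in degrees. In form: [[grip, tx, ty, tz, roll], ...]. A call has 1 to 12 rows; each row is the pose to reach, as a shift and turn from the pose commanded when the call began, along the tool's axes at that moment; what a row does not reach only later rows make up. A row lasts 1/10 s, in which the tool goes at most 50 mm and 8.59 degrees, less where a joint would pass 70% of its speed; a pose out of reach is approached as far as the arm can. A call with a gripper value outside its range is refused whole. The fingers move at their own pace and stop on an object; the grip force is fixed at half the most. Time passes only in rows, so rows that repeat a pose let the fingers close. It gives the time, the measured TCP pose, the force, the opening and the grip force at its end, in the units of the state.
- arm.read_state(): the state, without advancing time (a new reading comes with each control period).
- arm.get_image(name): name is "scene" or "top" or "wrist"; returns the picture (480x640x3 uint8, blue, green, red); there is no depth.
- arm.camera_params(name): a dict with "fov_y" (degrees; the focal length in pixels is half the picture's height over the tangent of half this angle, whatever the lens; pixels are square), "cx", "cy" (the principal point, pixels), "rvec" (rotation vector, rad) and "tvec" (3), from world to camera coordinates, as OpenCV has them; the wrist camera has in their place "tool_from_camera" (4x4, takes a point from camera to tool coordinates, whose origin is the TCP and whose axes are the flange's). Camera axes: x right, y down, z forward; pixel columns grow to the right and rows downward; lengths in mm; the calibration is good to about 2 mm. A picture is of the moment at which its call begins: read the wrist's pose just before it. camera_params takes no time and is no camera call.
- arm.job_done(): hands the job in; it is judged then, once.
The state is a dict: "clock": time; "joints": joint angles; "joint_vel": joint speeds; "joint_efforts": joint torques, N m; "position": TCP position; "ee_rot": TCP orientation; "contact_force": force on the tool from outside, world axes, zero at the start; "wrist_torque": the same for the moment, N m; "gripper_width": finger opening in mm; "grasp_force": force on a finger pad.
Only numpy, scipy, OpenCV 4.12 (cv2) and the standard library are available. Lean on these libraries where they do the work, as an engineer would, in place of code of your own. Each camera call takes 0.05 s, during which the arm holds its last target. There are 200 camera calls.

## Task

With the fingertips, push the black steel block along its channel on the blue fixture plate until it sits fully home against the stop. Then push the red clamp lever over its dead point until it snaps into lock and the rubber foot presses on the block. Do not pick anything up, and leave the jar, the dial holder and the loupe where they stand.

Things in the scene. Friction and masses are not known exactly. Their poses are not given: they have to be found in the camera images.
- fixture: Blue steel plate, 205 x 160 x 10 mm, fixed to the bench. Origin at the plate's underside (bench level), below the middle of the stop's face; x along the channel towards the stop, y across it towards the clamp, z up. Plate: x -175 to 30, y -50 to 110 mm; corner bolts up to z 14. The clamp bracket stands at x -32 to 8, y 43 to 93, up to z 56 mm. 'Fixture' coordinates below are in this frame.
- home_stop (a point): Middle of the stop's face at the plate's top (fixture x 0, y 0, z 10 mm), axes as the fixture's. The stop is a steel bar, x 0 to 14, y -37 to 37, top at z 28 mm. Two steel rails before it (x -150 to 0, y 23.5 to 31.5 mm on either side, top at z 17) form a channel 47 mm wide.
- block: Black steel block, 66 mm long, 44 wide, 22 high, about 0.42 kg, loose on the plate between the rails, long side along the channel (its own y axis runs along its length); origin at the centre of its underside. It starts 30 to 60 mm short of the stop. Home: its end face touches the stop, origin at fixture x -33 mm.
- clamp_lever (a joint): Lever angle, rad: 0 open (leaning 42 degrees from upright to fixture +y, away from the channel) to 1.4 locked (38 degrees to -y). Turns about fixture x at lever_pivot. A spring holds it open below about 0.8 (upright is 0.73) and throws it to lock above; released earlier it falls back. Needs 4 to 5 N at its end when open, less towards the dead point.
- lever_tip (a point): Centre of the round end of the lever's red grip (8.5 mm radius, 42 mm long, then a thinner steel stem), 80 mm from the pivot. Open: at fixture x -12, y 126, z 107 mm; it moves with the lever on an arc and rises 21 mm on the way to upright, so a finger pushing it must rise with it or let it slide up freely.
- lever_pivot (a point): Lever axis, at fixture x -12, y 72, z 48 mm.
- clamp_arm (a joint): Angle of the steel clamp arm (60 mm, turning at fixture x -12, y 60, z 40 mm), rad: 0 raised almost upright (its top at about z 107 mm), 1.4 level over the channel. The lever drives it.
- clamp_foot: Spring-mounted rubber foot under the end of the clamp arm, 14 mm across, on a travel of 6 mm at 0.7 N/mm. With the clamp locked it stands at fixture x -12, y 0 and presses on the top of a block that is home with some 2 N; origin near the middle of the rubber.
- jar: Bystander: small jar with white lid, 42 mm across, 58 mm high, origin at the centre of its underside, standing beside the fixture on the side away from the clamp.
- dial: Bystander: round brass dial holder with a white dial, 41 mm across, 6 mm high, origin at the centre of its underside, lying beside the fixture on the side away from the clamp.
- loupe_1: Bystander: black eye loupe, 34 mm across, 30 mm high, origin at the centre of its underside, standing in front of the clamp on the bench.
Things that resemble listed ones, but are neither listed nor needed, are in the scene too. Of the things like the block, leave any that is pink; of the rest the smaller one is meant.

How it is judged:
By the outcome, as a careful person would: the job done as asked, in the order asked, and still so for the second after the job is handed in, with the robot touching nothing.
It also fails if it takes over 45 s, if anything falls off the work surface, if the arm or the gripper's body presses on something with over 40 N, if the wrist force passes 120 N, or if a joint passes its speed limit or range.

## Working session

There is one attempt and no reset: what is moved stays moved. The work goes in short steps, Python scripts to look and compute and a tool call to move; the robot and the scene stay as the last step left them, time stands still between calls to the robot, and variables do not carry over. Pictures are saved under pics/ and viewed, at most 10 in all, crops included, and the job is handed in when it is done.

Besides the shell and the picture viewer there is one more tool, called after "Call:" as name(argument=value, ...) on one line, values as JSON. drive_tool: Moves the arm, as the interface text tells. Its arguments: {"type":"object","properties":{"targets":{"type":"array","items":{"type":"array","items":{"type":"number"}}}},"required":["targets"]}

```bash
mkdir -p pics
python3 - <<'E'
from bench import arm
import cv2,json
s=arm.read_state();print(s['clock'],s['position'],s['ee_rot'])
for n in("scene","top"):
    cv2.imwrite(f"pics/{n}0.png",arm.get_image(n));print(n,arm.camera_params(n))
print(arm.camera_params("wrist"))
E
```

```text
0.0 [277.6257341  559.29444681 230.20099399] [ 9.73553946e-01 -2.28454535e-01 -2.14210013e-04  1.09232821e-03]
scene {'fov_y': 47.22314429448275, 'cx': 316.94023514180856, 'cy': 240.16517566673082, 'rvec': array([ 2.0013978 , -0.55244926,  0.36820438]), 'tvec': array([-377.15346612,  281.99257605,  630.92004128])}
top {'fov_y': 55.904383247071, 'cx': 315.82411972886445, 'cy': 246.4090097830873, 'rvec': array([ 2.2250487 , -2.16769399,  0.08928011]), 'tvec': array([ 128.48321   ,  554.2638351 , 1005.12143377])}
{'fov_y': 71.22852850842082, 'cx': 320.55018828753174, 'cy': 232.85947017677373, 'tool_from_camera': array([[-7.58754491e-04, -9.55915104e-01, -2.93642194e-01,
         7.43157223e+01],
       [ 9.99999712e-01, -7.28511388e-04, -2.12364690e-04,
         7.84478000e-01],
       [-1.09190670e-05, -2.93642270e-01,  9.55915382e-01,
        -1.42380147e+02],
       [ 0.00000000e+00,  0.00000000e+00,  0.00000000e+00,
         1.00000000e+00]])}
```

View pics/top0.png

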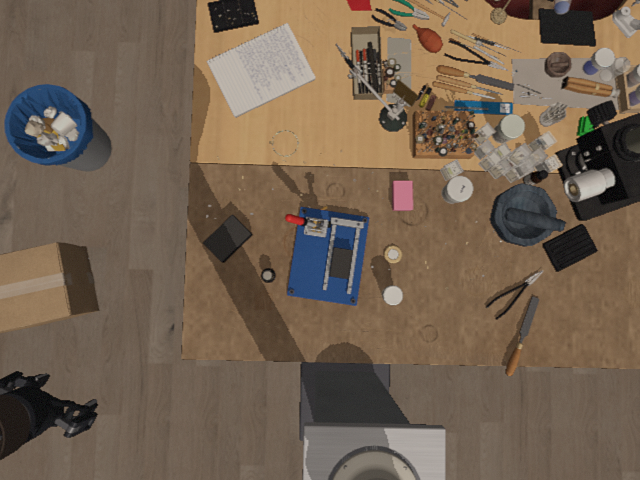

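View pics/scene0.png

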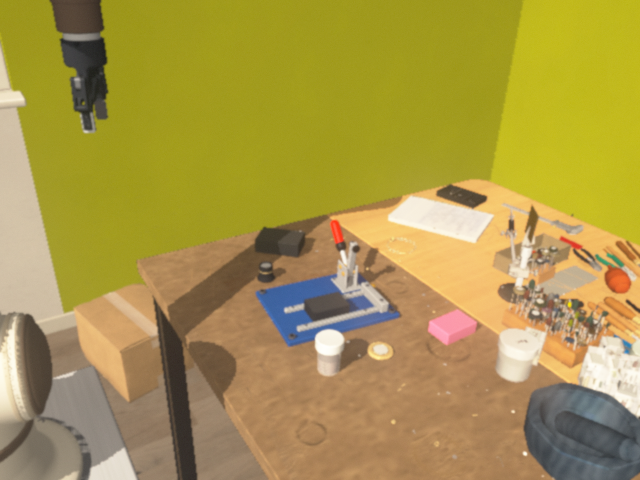

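The top view shows the fixture at about (330,255), with the stop at its far end (about 348,220), the red lever at (295,219) and the block at (340,262). The loupe is at (268,275), the jar at (393,296) and the dial at (393,254). I'll enlarge this area.

```bash
python3 - <<'E'
import cv2
i=cv2.imread("pics/top0.png")[195:315,255:415]
cv2.imwrite("pics/c0.png",cv2.resize(i,None,fx=5,fy=5,interpolation=cv2.INTER_CUBIC))
E
cat > h.py <<'E'
from bench import arm
import numpy as np,cv2
from scipy.spatial.transform import Rotation as R
def cam(n,s=None):
    p=arm.camera_params(n);f=240/np.tan(np.radians(p['fov_y']/2))
    K=np.array([[f,0,p['cx']],[0,f,p['cy']],[0,0,1]])
    if n=="wrist":
        T=np.eye(4);T[:3,:3]=R.from_quat(s['ee_rot']).as_matrix();T[:3,3]=s['position']
        C=T@p['tool_from_camera'];Rc=C[:3,:3].T;t=-Rc@C[:3,3]
    else: Rc=R.from_rotvec(p['rvec']).as_matrix();t=p['tvec']
    return K,Rc,t
def ray(n,uv,z,s=None):
    K,Rc,t=cam(n,s);o=-Rc.T@t;d=Rc.T@np.linalg.solve(K,[*uv,1]);return o+d*(z-o[2])/d[2]
def proj(n,X,s=None):
    K,Rc,t=cam(n,s);q=K@(Rc@np.asarray(X,float)+t);return q[:2]/q[2]
E
```

```text
(no output)
```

View pics/c0.png

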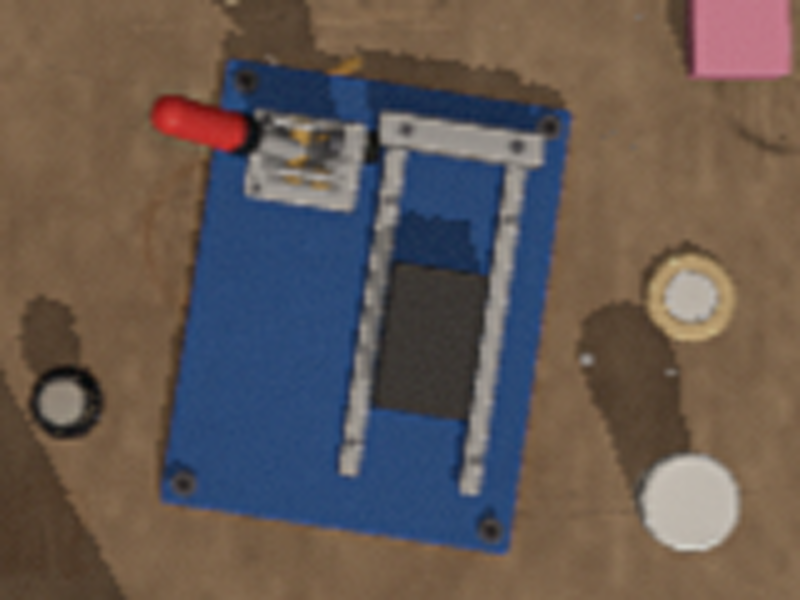

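```bash
cat >> h.py <<'E'
def crop(u,v):return (255+(u+.5)/5-.5,195+(v+.5)/5-.5)
F=np.array([[30,110],[30,-50],[-175,-50],[-175,110.]])
W=np.array([ray("top",crop(*c),10)[:2] for c in[(228,60),(571,110),(510,553),(162,500)]])
a=F-F.mean(0);b=W-W.mean(0)
yaw=np.arctan2((a[:,0]*b[:,1]-a[:,1]*b[:,0]).sum(),(a*b).sum())
Rf=np.array([[np.cos(yaw),-np.sin(yaw)],[np.sin(yaw),np.cos(yaw)]])
tf=W.mean(0)-Rf@F.mean(0)
w=lambda p:Rf@np.asarray(p,float)+tf
fx=lambda p:Rf.T@(np.asarray(p)-tf)
E
python3 - <<'E'
from h import *
print(np.degrees(yaw),tf,F@Rf.T+tf-W)
for c in[(395,262),(488,274),(465,418),(375,408)]:print('block',fx(ray("top",crop(*c),32)[:2]))
for c,z in[((172,113),107),((65,402),30),((690,502),58),((690,297),6)]:
  X=ray("top",crop(*c),z);print(X,fx(X[:2]))
s=arm.read_state();print(R.from_quat(s['ee_rot']).as_matrix().round(3))
E
```

```text
-6.876370316471199 [599.68102532  75.66810036] [[ 1.27646105  0.44510062]
 [ 0.74634965 -0.89701006]
 [-0.6286991  -0.3369526 ]
 [-1.39411159  0.78886204]]
block [-53.19084031  21.66270689]
block [-52.43274274 -20.1248002 ]
block [-117.28464652  -18.96833665]
block [-118.69788602   21.19649736]
[603.82490123 201.28411649 107.        ] [-10.92561079 125.20857097]
[483.51797336 248.3757135   30.        ] [-136.00530179  157.55739323]
[447.35710263 -24.87094803  58.        ] [-139.19094799 -118.05319849]
[538.70756659 -33.28508492   6.        ] [ -47.4901831  -115.46965732]
[[ 0.896 -0.445 -0.001]
 [-0.445 -0.896 -0.002]
 [ 0.     0.002 -1.   ]]
```

```bash
cat >> h.py <<'E'
def go(p,z):
    s=arm.read_state();M=R.from_quat(s['ee_rot']).as_matrix()
    d=M.T@(np.r_[w(p),z]-s['position']);ty=np.degrees(np.arctan2(M[1,0],M[0,0]))
    print('fix now',fx(s['position'][:2]).round(1),s['position'][2].round(1),'F',np.round(s['contact_force'],1),'t',s['clock'],'w',s['gripper_width'])
    print('shift',d.round(1),'roll',round(ty-np.degrees(yaw),1))
E
python3 -c "
from h import *
go((-150,0),110)"
```

```text
fix now [-377.6  441.6] 230.4 F [0.1 0.9 0.3] t 0.1 w 85.3080475892198
shift [362.2 339.9 121.1] roll -19.5
```

Call:
drive_tool(targets=[[1, 362, 340, 121, -19.5], [1, 362, 340, 121, -19.5], [1, 362, 340, 121, -19.5], [1, 362, 340, 121, -19.5], [1, 362, 340, 121, -19.5], [1, 362, 340, 121, -19.5], [1, 362, 340, 121, -19.5], [1, 362, 340, 121, -19.5], [1, 362, 340, 121, -19.5], [1, 362, 340, 121, -19.5], [1, 362, 340, 121, -19.5], [1, 362, 340, 121, -19.5]])

```text
clock: 1.3
position: [450.8, 92.5, 109.5]
ee_rot: [0.998, -0.062, -0.001, 0.001]
contact_force: [0.2, -0.2, 0.7]
gripper_width: 0.6
grasp_force: 0.0
```

```bash
python3 -c "
from h import *
go((-150,0),19)
cv2.imwrite('pics/w1.png',arm.get_image('wrist'))
s=arm.read_state()
for X in[(0,0,28),(-52,22,32),(-118,22,32),(-118,-22,32),(-150,27,17),(-150,-27,17)]:print(X,proj('wrist',[*w(X[:2]),X[2]],s).round())"
```

```text
fix now [-149.9   -1.1] 109.5 F [ 0.2 -0.2  0.7] t 1.3 w 0.5723773841968028
shift [ 0.  -1.2 90.5] roll -0.2
(0, 0, 28) [319.  -8.]
(-52, 22, 32) [283.  89.]
(-118, 22, 32) [287. 196.]
(-118, -22, 32) [353. 196.]
(-150, 27, 17) [284. 236.]
(-150, -27, 17) [357. 235.]
```

View pics/w1.png

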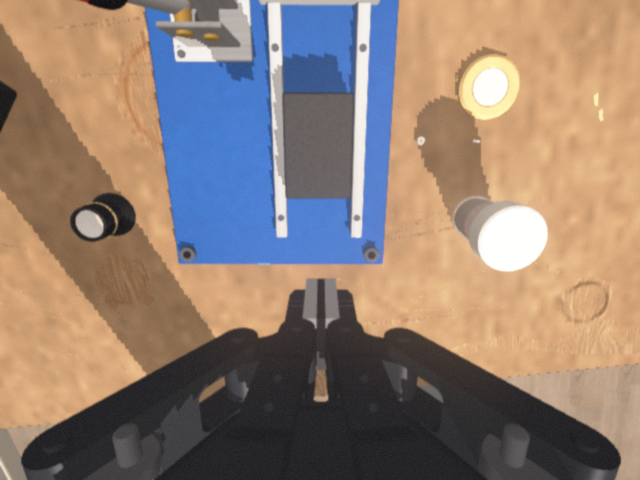

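The wrist view agrees with the projections: block corners at (285,93), (352,198) and (287,198), and rail ends at (281,236) and (355,236). I'll go down behind the block and push.

Call:
drive_tool(targets=[[1, 0, -1.2, 45, 0], [1, 0, -1.2, 80, 0], [1, 0, -1.2, 90.5, 0], [1, 0, -1.2, 90.5, 0], [1, 8, -1.2, 90.5, 0], [1, 14, -1.2, 90.5, 0], [1, 19, -1.2, 90.5, 0], [1, 24, -1.2, 90.5, 0], [1, 29, -1.2, 90.5, 0], [1, 34, -1.2, 90.5, 0]])

```text
clock: 2.35
position: [483.4, 90.5, 20.1]
ee_rot: [0.998, -0.061, -0.002, 0.001]
contact_force: [-5.8, 0.8, 5.0]
gripper_width: 0.1
grasp_force: 3.2
```

```bash
python3 -c "
from h import *
go((-77,0),19)"
```

```text
fix now [-117.2    0.8] 20.1 F [-5.8  0.8  5. ] t 2.35 w 0.14945668895198022
shift [40.2  0.8  1. ] roll -0.1
```

Call:
drive_tool(targets=[[1, 5, 0.5, 0, 0], [1, 10, 0.5, 0, 0], [1, 15, 0.5, 0, 0], [1, 20, 0.5, 0, 0], [1, 25, 0.5, 0, 0], [1, 29, 0.5, 0, 0], [1, 32, 0.5, 0, 0], [1, 34, 0.5, 0, 0], [1, 36, 0.5, 0, 0]])

```text
clock: 3.25
position: [518.2, 85.8, 20.1]
ee_rot: [0.998, -0.061, -0.002, 0.001]
contact_force: [-8.4, 2.7, 6.0]
gripper_width: 0.2
grasp_force: 4.1
```

```bash
python3 -c "
from h import *
go((-77,0),19)"
```

```text
fix now [-82.1   0.3] 20.1 F [-8.4  2.7  6. ] t 3.25 w 0.22984216662004425
shift [5.1 0.3 1.1] roll -0.1
```

Call:
drive_tool(targets=[[1, 1, 0, 0, 0], [1, 2, 0, 0, 0], [1, 3, 0, 0, 0], [1, 4, 0, 0, 0], [1, 5, 0, 0, 0], [1, 6, 0, 0, 0], [1, 6, 0, 0, 0]])

```text
clock: 3.95
position: [522.9, 85.1, 20.0]
ee_rot: [0.998, -0.061, -0.004, 0.001]
contact_force: [-10.3, 4.1, 7.6]
gripper_width: 0.0
grasp_force: 5.6
```

```bash
python3 -c "
from h import *
go((-77,0),19)"
```

```text
fix now [-77.4   0.2] 20.0 F [-10.3   4.1   7.6] t 3.95 w 0.03468933613127113
shift [0.4 0.2 1. ] roll -0.1
```

Call:
drive_tool(targets=[[1, 1, 0, 0, 0], [1, 2, 0, 0, 0], [1, 3, 0, 0, 0], [1, 3, 0, 0, 0]])

```text
clock: 4.35
position: [523.0, 85.0, 20.0]
ee_rot: [0.998, -0.061, -0.006, 0.002]
contact_force: [-18.3, 9.5, 14.0]
gripper_width: -0.1
grasp_force: 10.0
```

```bash
python3 -c "
from h import *
go((-77,0),19)
im=arm.get_image('wrist');cv2.imwrite('pics/w2.png',im)
"
```

```text
fix now [-77.3   0. ] 20.0 F [-18.3   9.5  14. ] t 4.35 w -0.05920784036551055
shift [0.3 0.  1. ] roll -0.1
```

View pics/w2.png

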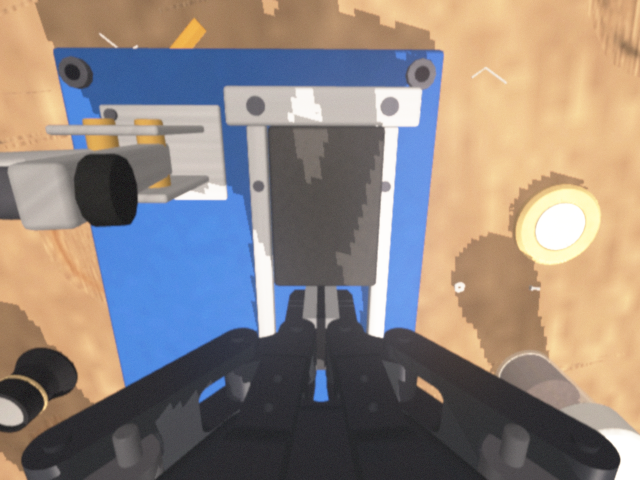

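The block's front face is flush against the stop (image row about 125). Motion stopped at x −77 and the force rose, so it is home. I'll back off, rise and turn.

Call:
drive_tool(targets=[[1, -6, 0, 0, 0], [1, -12, 0, 0, 0], [1, -14, 0, -40, 0], [1, -14, 0, -90, 0], [1, -14, 0, -140, 8], [1, -14, 0, -180, 16], [1, -14, 0, -180, 25], [1, -14, 0, -180, 33], [1, -14, 0, -180, 42], [1, -14, 0, -180, 50], [1, -14, 0, -180, 58], [1, -14, 0, -180, 66]])

```text
clock: 5.6
position: [516.0, 86.9, 200.1]
ee_rot: [0.802, -0.597, 0.0, -0.001]
contact_force: [-0.0, 0.4, 0.3]
gripper_width: 0.3
grasp_force: 0.0
```

```bash
python3 -c "
from h import *
go((-12,168),200);print(arm.read_state()['joints'])"
```

```text
fix now [-84.4   1.2] 200.1 F [-0.   0.4  0.3] t 5.6 w 0.2565590334207914
shift [-123.8 -133.2    0.3] roll -66.4
[ 4.77422712e-01  2.37872030e-01 -2.88331305e-01  2.91946896e-04
 -1.04329993e+00 -1.85496287e-01]
```

Call:
drive_tool(targets=[[1, -40, -45, 0, 8], [1, -70, -80, 0, 16], [1, -100, -110, 0, 23.6], [1, -124, -133, 0, 23.6], [1, -124, -133, 0, 23.6], [1, -124, -133, 0, 23.6], [1, -124, -133, 40, 23.6], [1, -124, -133, 80, 23.6], [1, -124, -133, 104, 23.6], [1, -124, -133, 104, 23.6]])

```text
clock: 6.6
position: [603.5, 241.9, 92.1]
ee_rot: [-0.665, 0.747, 0.001, -0.004]
contact_force: [-0.7, 0.1, -0.5]
gripper_width: -0.2
grasp_force: 0.0
```

```bash
python3 -c "
from h import *
go((-12,82),96)
im=arm.get_image('wrist');cv2.imwrite('pics/w3.png',im)
"
```

```text
fix now [-16.1 165.4] 92.1 F [-0.7  0.1 -0.5] t 6.6 w -0.22811190289731675
shift [83.5 -3.7 -3.5] roll -89.7
```

View pics/w3.png

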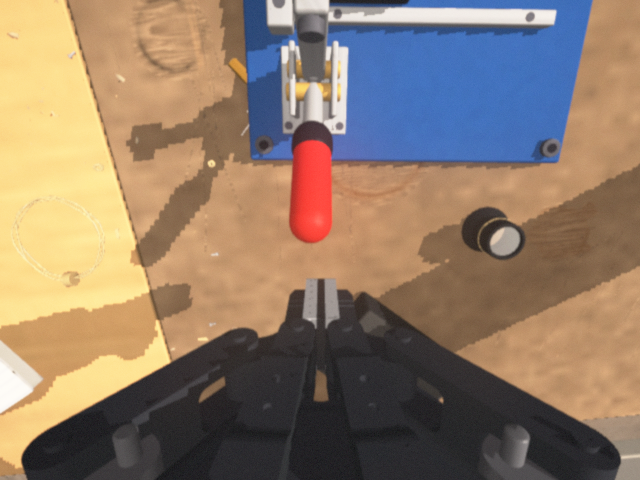

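The red tip is at (311,228) and the fingertips at (320,285), so the lever lies straight ahead with a sideways offset of about 4 mm. Now I'll push it.

Call:
drive_tool(targets=[[1, 6, -3.7, -3, 0], [1, 14, -3.7, -4, 0], [1, 20, -3.7, -5, 0], [1, 26, -3.7, -7, 0], [1, 32, -3.7, -9, 0], [1, 38, -3.7, -11, 0], [1, 44, -3.7, -13, 0], [1, 50, -3.7, -15, 0], [1, 55, -3.7, -17, 0], [1, 60, -3.7, -18, 0]])

```text
clock: 7.65
position: [607.3, 188.1, 118.4]
ee_rot: [-0.667, 0.745, -0.001, 0.007]
contact_force: [1.5, 4.9, 3.4]
gripper_width: -0.1
grasp_force: 2.7
```

```bash
python3 -c "
from h import *
go((-12,82),112)
cv2.imwrite('pics/w4.png',arm.get_image('wrist'))
"
```

```text
fix now [ -5.9 112.5] 118.4 F [1.5 4.9 3.4] t 7.65 w -0.11842613998104341
shift [30.5  6.4  6.1] roll -89.5
```

View pics/w4.png

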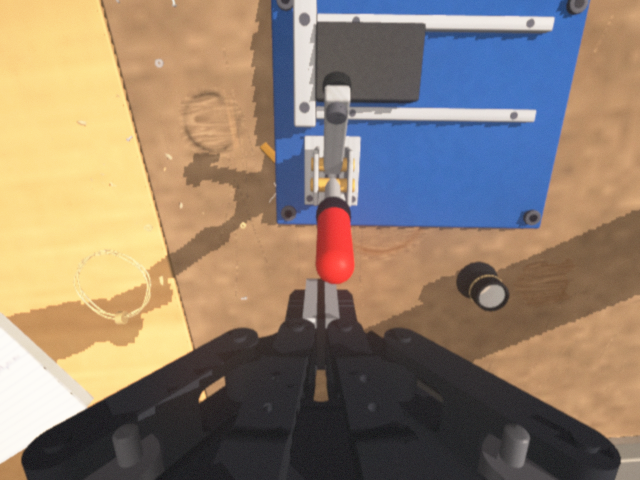

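The lever is partly over, at about 0.45 rad. The tip at (335,265) is about 6 mm to the right of the fingers, so I'll re-centre, lower slightly and keep pushing.

Call:
drive_tool(targets=[[1, 2, 3, 3, 0], [1, 5, 6, 6, 0], [1, 10, 6, 6, 0], [1, 15, 6, 6, 0], [1, 20, 6, 6, 0], [1, 25, 6, 6, 0], [1, 30, 6, 6, 0], [1, 33, 6, 6, 0], [1, 33, 6, 6, 0]])

```text
clock: 8.6
position: [593.1, 151.9, 107.6]
ee_rot: [-0.666, 0.746, 0.0, -0.0]
contact_force: [-0.8, 0.2, -0.9]
gripper_width: -0.4
grasp_force: 0.0
```

```bash
python3 -c "
from h import *
go((-12,82),112)
cv2.imwrite('pics/w5.png',arm.get_image('wrist'))
"
```

```text
fix now [-15.6  74.9] 107.6 F [-0.8  0.2 -0.9] t 8.6 w -0.4104205572340877
shift [-7.1 -3.7 -4.4] roll -89.7
```

View pics/w5.png

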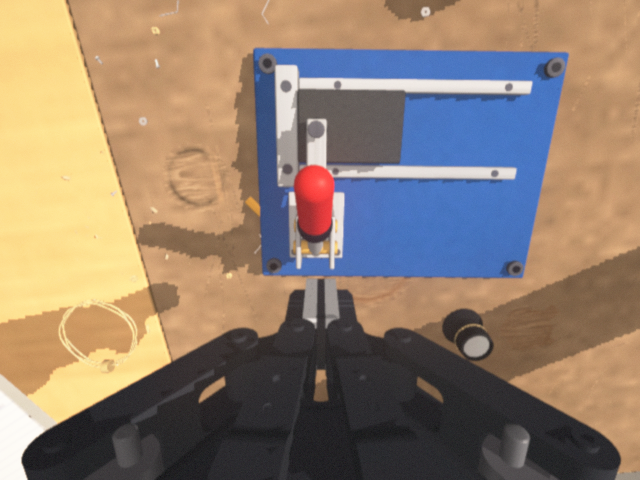

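The lever has snapped over: its tip is at (314,185) and the arm lies level over the block at (316,128). I'll back off and check.

Call:
drive_tool(targets=[[1, -30, 0, 0, 0], [1, -70, 0, -10, 0], [1, -110, 0, -50, 0], [1, -130, 0, -90, 0], [1, -130, 0, -90, 0], [1, -130, 0, -90, 0]])

```text
clock: 9.25
position: [608.3, 283.2, 199.1]
ee_rot: [-0.666, 0.746, 0.0, 0.001]
contact_force: [-0.0, -0.0, -1.7]
gripper_width: 0.4
grasp_force: 0.0
```

```bash
python3 -c "
from h import *
a=arm.get_image('scene')[200:400,230:430];b=arm.get_image('top')[195:315,255:415]
a=cv2.resize(a,(400,400),interpolation=2);b=cv2.resize(b,(400,300),interpolation=2)
cv2.imwrite('pics/f.png',np.hstack([a,np.vstack([b,np.zeros((100,400,3),np.uint8)])]))
s=arm.read_state();print(s['contact_force'],s['position'],np.abs(s['joint_vel']).max())
"
```

```text
[ 0.43222197 -0.41490128 -0.44406114] [607.29039399 281.30737626 196.57588878] 0.01565145036779759
```

View pics/f.png

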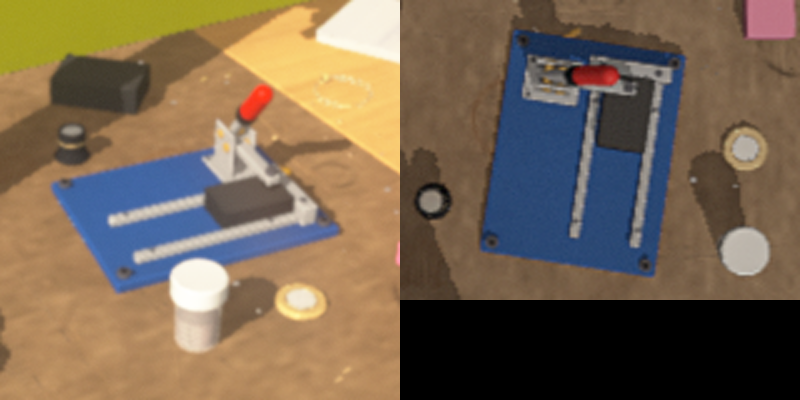

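The block is home, the lever is locked, the foot is on the block, and the bystanders haven't moved.

```bash
python3 -c "
from bench import arm
print(arm.job_done())"
```

```text
the job is handed in; nothing more can be done
None
```

The job is done and handed in: the block is home against the stop, the clamp lever is locked with its foot on the block, the jar, dial holder and loupe are where they stood, and it took about 9.5 s of robot time.

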